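# Pull the hub cap of a lazy Susan with a screw-in puller

### The arm

A 6-joint arm with a two-finger parallel gripper is mounted at the origin on the work surface. World frame = base frame: x ahead of the robot, y to its left, z up, the work surface at z = 0. Lengths are in m, angles in rad, forces in N, time in s.
With the tool pointing down it reaches from about 0.3 to 0.775 m from the base axis. Payload 14.6 kg.
Tool frame: the origin (TCP) lies midway between the tips of the shut fingers; the grasp point (between the pads) lies 19 mm behind it (grasp_offset is the distance from the TCP to the grasp point, in m); z points along the fingers, y is the line along which they close (so a half turn about z gives the same grasp; the last joint's range is limited). The gripper opens to 94 mm and grips with 3 to 60 N. Pads are 16 mm wide; open, the fingers measure 119 mm over their backs; the gripper's body (75 mm by 177 mm) begins 78 mm behind the grasp point.
Start: joints at [-1.291, 0.3, 1.521, -0, 1.321, -0.067], TCP at [0.187, -0.517, 0.205] pointing down, gripper open.
Joint ranges: [-3.03, 3.03], [-0.79, 2.21], [0.23, 2.52], [-1.04, 4.18], [0, 3.07], [-2.55, 2.55]. Speed limits (rad/s): [2.22, 2.22, 2.57, 3.14, 3.14, 3.14].

### API

Orientations are given as [roll, pitch, yaw] about the fixed x, y, z axes, in that order (R = Rz(yaw) Ry(pitch) Rx(roll)).
In Python, from station import * gives the robot as it stands. The module is installed in compiled form; this text tells all that it offers.
- The arm moves only by the tool send_rows, never from a script. Its argument "rows" is a list of rows, each an object of numbers: "dx", "dy", "dz": the shift along the tool's x, y, z in mm; "roll": the turn about the tool's z in degrees; "jaw": the closure, from -1 (fully open) to 1 (shut). In form: [{"dx": .., "dy": .., "dz": .., "roll": .., "jaw": ..}, ...]. A call has 1 to 12 rows; each row shifts and turns the commanded pose from where the row before left it, along the tool's axes as they then stand; what a row does not reach is not made up. A row lasts 1/12 s, in which the tool goes at most 41.7 mm and 7.16 degrees, less where a joint would pass 70% of its speed; a pose out of reach is approached as far as the arm can. A call is refused whole if a number of a shift passes 41.7 or a number of a turn 7.16, either way. A call with a gripper value outside its range is refused whole. The fingers move at their own pace and stop on an object; "force" is the grip in N (left out, the last holds). Time passes only in rows, so rows that do not move let the fingers close. It gives the time, the measured TCP pose, the force, the opening and the grip force at its end, in the units of the state.
- get_obs(): the state, without advancing time (a new reading comes with each control period).
- camera(name): name is "scene" or "top"; returns a dict with "frame" (480x640x3 uint8, red, green, blue), "z_map" (480x640 float32, m along the optical axis (not along the pixel's ray), 0 where there is no reading), "camera_matrix" (3x3 intrinsics, pixels), "rvec" (rotation vector, rad) and "tvec" (3), from world to camera coordinates, as OpenCV has them. Camera axes: x right, y down, z forward; pixel columns grow to the right and rows downward; lengths in m; the calibration is good to about 2 mm. A picture is of the moment at which its call begins.
- hand_in(): hands the job in; it is judged then, once.
The state is a dict: "time_s": time; "qpos": joint angles; "joint_vel": joint speeds; "tau": joint torques, N m; "ee_pos": TCP position; "eef_rot": TCP orientation; "force": force on the tool from outside, world axes, zero at the start; "moment": the same for the moment, N m; "grip_width": finger opening in m; "grip_force": force on a finger pad.
Only numpy, scipy, OpenCV 4.12 (cv2) and the standard library are available. Lean on these libraries where they do the work, as an engineer would, in place of code of your own. Each camera call takes 0.05 s, during which the arm holds its last target. There are 200 camera calls.

### The job

The lazy Susan's bearing needs cleaning: take the puller out of its stand, screw its tip clockwise into the threaded hole of the hub cap until its collar sits tight on the cap, and pull the cap straight up out of the hub with it. Then set the cap down gently in the tray, upright with the puller still screwed in, and let go. Feel for the slot with a light touch instead of pressing hard, do not touch the cap with the fingers, and leave the things on the turntable as they are.

Things in the scene. Friction and masses are not known exactly. Their poses are not given: they have to be found in the camera images.
- puller: Loose T-shaped puller, 98 mm tall, 140 g, upright in its stand at the start, yaw random. Origin: centre of its lower end, z up the rod. From the bottom: at the very tip a steel cross bar 22 mm long (own x) by 5 mm (y) by 4 mm high; a 5 mm rod; a collar 34 mm across, 10 to 15 mm above the tip, which rests on the stand; the wooden grip. Half a turn makes no difference.
- puller_grip (a point): Centre of the puller's wooden grip, 82 mm above its tip; the grip is 44 mm along x by 22 mm along y and 32 mm tall. Grip it across y, from above.
- cap: Loose grey hub cap, 16.5 mm tall, 120 g, in the middle of the turntable. Origin: centre of its underside, z up. A round flange 47 mm across, 4 mm thick, lies flush in the hub's rim, so it cannot be gripped. Below it a 34 mm square shank, 12.5 mm tall, is held in a square socket by two sprung rubber pads: it takes about 8 to 20 N to pull up, over 13 mm, and cannot turn.
- cap_top (a point): Centre of the cap's flat top, 16.5 mm above its origin, axes as the cap's. Here a brass insert 25 mm across has a slot 7 by 25 mm through its middle, and under it a coarse right-hand thread. The slot lies within 0.45 rad either side of the cap's x axis; the pose does NOT tell it: feel or see it. A bar lying across it just rides on the top (do not press there with over 10 N).
- thread (a point): Point in the cap's axis 8.5 mm below its top. With the bar along the slot the puller's tip drops to here, onto the thread's start; turned clockwise seen from above and lightly pressed, it sinks 1.5 mm until the puller's collar lies on the cap; after 75 to 95 degrees the thread clamps collar and cap together: stop there, at 0.1 to 0.25 N m. Anticlockwise is blocked.
- turntable: Fixed white plastic lazy Susan that does not turn, 228 mm across; its disc's top is 28 mm above the board, the hub's rim in the middle is 62 mm across and 36 mm above the board. Origin: centre of its underside, z up. Its yaw is random and the cap's x axis is parallel to its x.
- stand: Fixed white plastic block, 66 mm square and 40 mm tall, with a round hole 25 mm across and 34 mm deep from its top, in which the puller stands; the puller's tip is then 10 mm below the block's top. Origin: centre of its underside. Stand and tray may have changed sides.
- tray: Fixed grey open tray, 130 mm square, 18 mm tall, walls and floor 5 mm thick. Origin: centre of its underside; the inner floor is 5 mm higher.
- jar: Bystander: round glass trinket jar, 48 mm across, 44 mm tall, on the turntable 78 mm from its centre. Origin: centre of its underside. All four bystanders are loose.
- cedar: Bystander: cedar wood block 50 by 26 by 20 mm on the turntable, 80 mm from its centre. Origin: centre of its underside.
- comb: Bystander: navy plastic lint comb 82 by 23 by 9 mm lying on the turntable, 81 mm from its centre. Origin: its underside near the middle.
- clip: Bystander: steel tie clip 55 by 7 by 7 mm lying on the turntable, 80 mm from its centre. Origin: centre of its underside.
Mind the look-alikes: they are no part of the job. Several things look just like the turntable: the one meant starts farthest from the robot's base.

How it is judged:
By the outcome, as a careful person would: the job done as asked, in the order asked, and still so for the second after the job is handed in, with the robot touching nothing.
It also fails if it takes over 72 s, if anything falls off the work surface, if the arm or the gripper's body presses on something with over 40 N, if the wrist force passes 120 N, or if a joint passes its speed limit or range.

## Working session

There is one attempt and no reset: what is moved stays moved. The work goes in short steps, Python scripts to look and compute and a tool call to move; the robot and the scene stay as the last step left them, time stands still between calls to the robot, and variables do not carry over. Pictures are saved under pics/ and viewed, at most 10 in all, crops included, and the job is handed in when it is done.

Besides the shell and the picture viewer there is one more tool, called after "Emit:" by a JSON object that holds its "fn" and its "kwargs", one argument or row to a line. send_rows: Moves the arm, as the interface text tells. Its arguments: {"type":"object","properties":{"rows":{"type":"array"},"force":{"type":"number"}},"required":["rows"]}

```bash
mkdir -p pics; cat > h.py <<'E'
from station import *
import numpy as np, cv2
def cam(n):
    c=camera(n); c['R']=cv2.Rodrigues(np.array(c['rvec'],float))[0]; c['t']=np.array(c['tvec'],float).reshape(3); c['K']=np.array(c['camera_matrix'],float); return c
def ray(c,uv,z):
    uv=np.atleast_2d(uv).astype(float)
    d=np.c_[uv,np.ones(len(uv))]@np.linalg.inv(c['K']).T@c['R']
    o=-c['R'].T@c['t']
    return o+d*((z-o[2])/d[:,2:])
def proj(c,p):
    return cv2.projectPoints(np.atleast_2d(p).astype(float),np.array(c['rvec'],float),c['t'],c['K'],None)[0].reshape(-1,2)
def cloud(c):
    v,u=np.mgrid[:480,:640]; z=c['z_map']
    p=np.stack([u*z,v*z,z],-1)@np.linalg.inv(c['K']).T
    p=(p-c['t'])@c['R']; p[z==0]=np.nan
    return p
E
python3 - <<'E'
from h import *
for n in('top','scene'):
    c=cam(n); cv2.imwrite(f'pics/{n}0.png',c['frame'][:,:,::-1]); np.savez(n+'0.npz',**c)
    print(n,-c['R'].T@c['t'],c['K'][0,0])
print(get_obs())
E
```

```text
top [0.31717647 0.02913378 1.46799123] 563.123196977205
scene [ 1.14702898 -0.18241704  0.69030077] 438.71659609285445
{'time_s': 0.1, 'qpos': array([-1.29062927e+00,  3.00407653e-01,  1.52150681e+00, -8.87471779e-06,
        1.32070338e+00, -6.65767249e-02]), 'joint_vel': array([-3.81853243e-04, -2.46594218e-03, -1.42967602e-03,  1.94764460e-04,
        2.31931764e-04, -5.10654818e-06]), 'tau': array([ 1.55368649e-03, -5.32644546e+01, -3.53283584e+01,  7.09601166e-02,
        2.34927284e-02, -5.25395910e-05]), 'ee_pos': array([ 0.18685325, -0.51704037,  0.20495255]), 'eef_rot': array([-3.14056916e+00, -5.96260737e-05,  3.46745948e-01]), 'force': array([-0.82944689, -0.31978261,  0.70235238]), 'moment': array([ 0.00851773, -0.02381515,  0.04959829]), 'grip_force': 0.0, 'grip_width': 0.09424195841604889}
```

View pics/top0.png

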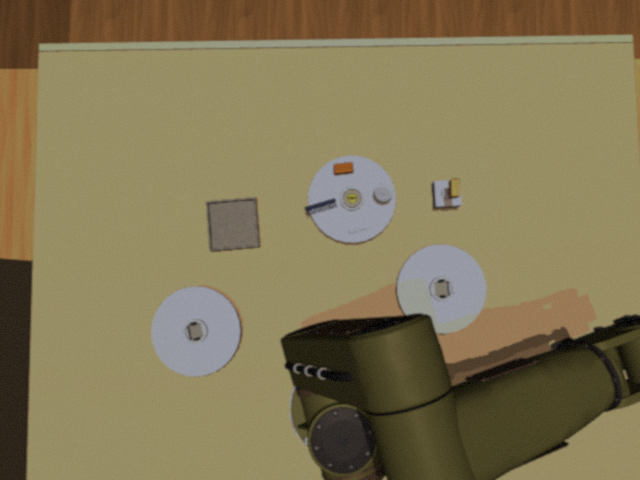

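View pics/scene0.png

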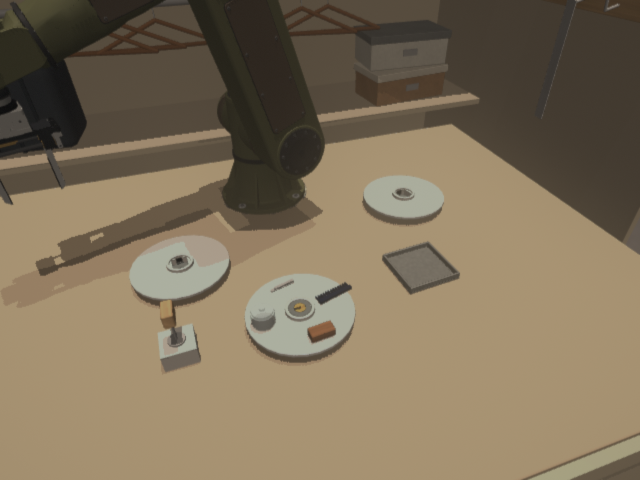

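The top view shows white turntables at (352,199), (441,289) and (196,331), and perhaps one under the arm at (300,410). The one at (352,199) lies farthest from the base and carries the cap with the brass insert and the four bystanders, so it should be the target. The stand with the puller is at (447,194) and the tray is at (233,224). I'll confirm in an enlarged crop and measure.

```bash
cat > m.py <<'E'
from h import *
t=dict(np.load('top0.npz')); s=dict(np.load('scene0.npz'))
for uv in((352,199),(441,289),(196,331),(300,410)): print('tt',uv,np.hypot(*ray(t,uv,.028)[0,:2]).round(3))
P=cloud(t); S=cloud(s)
f=t['frame']; hsv=cv2.cvtColor(f,cv2.COLOR_RGB2HSV)
print('hsv disc',hsv[215,370],'table',hsv[120,300],'stand',hsv[203,438],'grip',hsv[187,455],'tray',hsv[225,233],'brass',hsv[199,352])
def blob(m,c):
    n,l,st,ce=cv2.connectedComponentsWithStats(m.astype(np.uint8)); return l==l[c[1],c[0]]
h=P[:,:,2]
print('heights', h[215,370],h[203,438],h[187,455],h[225,233],h[199,352])
g=(h>.07)&(np.abs(np.mgrid[:480,:640][0]-190)<25)&(np.abs(np.mgrid[:480,:640][1]-450)<30)
print('grip pts',g.sum(),np.nanmean(P[g],0))
a=cv2.resize(t['frame'][150:250,300:400],(400,400),interpolation=cv2.INTER_CUBIC)
b=cv2.resize(s['frame'][260:360,250:350],(400,400),interpolation=cv2.INTER_CUBIC)
cv2.imwrite('pics/crop1.png',np.hstack([a,b])[:,:,::-1])
a=cv2.resize(t['frame'][170:220,420:470],(400,400),interpolation=cv2.INTER_CUBIC)
b=cv2.resize(s['frame'][290:370,140:220],(400,400),interpolation=cv2.INTER_CUBIC)
cv2.imwrite('pics/crop2.png',np.hstack([a,b])[:,:,::-1])
E
python3 m.py
```

```text
tt (352, 199) 0.532
tt (441, 289) 0.397
tt (196, 331) 0.41
tt (300, 410) 0.097
hsv disc [111  22 165] table [ 24  84 154] stand [116  23 168] grip [ 24 133 151] tray [ 19  43 112] brass [ 27 117 122]
heights 0.026660508333223358 0.042295257775721753 0.13352062341835746 0.0022440588372251487 0.010908501407266314
grip pts 211 [ 0.54018203 -0.28142035  0.12546258]
```

View pics/crop1.png

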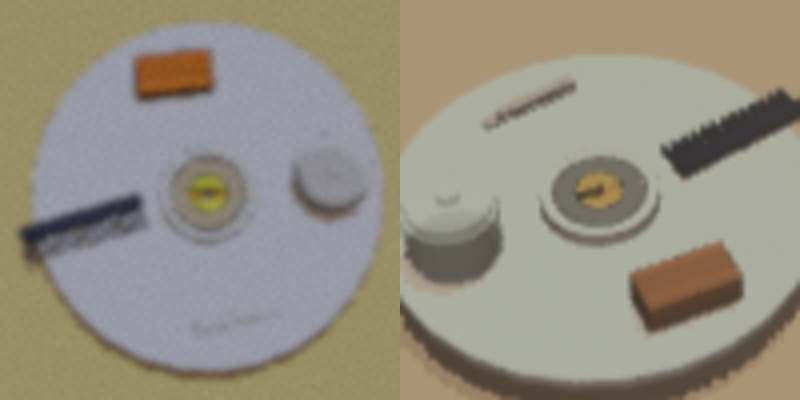

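View pics/crop2.png

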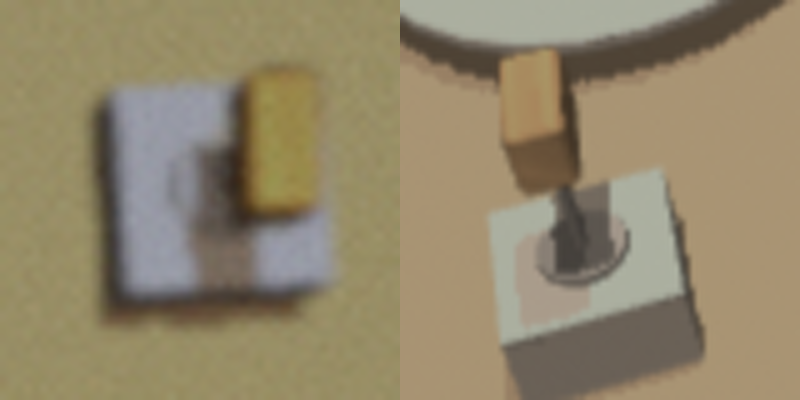

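Both crops confirm the target: it has the grey cap with the brass insert and a dark slot at about top px (352,199), plus the jar, cedar, comb and clip. The puller stands upright in its stand, with its grip at about top px (455,188). Next come the exact measurements.

```bash
cat > m2.py <<'E'
from h import *
t=dict(np.load('top0.npz')); s=dict(np.load('scene0.npz'))
def rect(c,m,z):
    n,l,st,ce=cv2.connectedComponentsWithStats(m.astype(np.uint8)); k=1+np.argmax(st[1:,4])
    cs=max(cv2.findContours((l==k).astype(np.uint8),cv2.RETR_EXTERNAL,cv2.CHAIN_APPROX_NONE)[0],key=len)[:,0]
    p=ray(c,cs,z)[:,:2].astype(np.float32)
    r=cv2.minAreaRect(p*1000); return np.array(r[0]).round(1),np.array(r[1]).round(1),round(r[2],1)
def roi(c,u0,u1,v0,v1,f):
    h=cv2.cvtColor(c['frame'],cv2.COLOR_RGB2HSV).astype(int); m=np.zeros((480,640),bool)
    m[v0:v1,u0:u1]=f(h)[v0:v1,u0:u1]; return m
br=lambda h:(h[...,1]>105)&(h[...,0]<32)&(h[...,2]>115)
print('grip top',rect(t,roi(t,447,464,175,200,lambda h:h[...,1]>110),.128))
wh=lambda h:(h[...,1]<50)&(h[...,2]>130)
m=roi(t,425,468,170,220,lambda h:wh(h)|(h[...,1]>110)|((h[...,0]>100))); m=m.astype(np.uint8)
print('stand top+',rect(t,m,.040))
m=roi(t,300,405,150,250,wh); print('disc',rect(t,m,.028))
cs=max(cv2.findContours(m.astype(np.uint8),cv2.RETR_EXTERNAL,cv2.CHAIN_APPROX_NONE)[0],key=len)[:,0]
p=ray(t,cs,.028)[:,:2]*1000
from scipy.optimize import least_squares
r=least_squares(lambda q:np.hypot(*(p-q[:2]).T)-q[2],[530,-55,114],loss='soft_l1'); print('disc circle',r.x.round(1))
h=cv2.cvtColor(t['frame'],cv2.COLOR_RGB2HSV).astype(int)
# cap flange(non white) in the hub
for c,(u0,u1,v0,v1),n in((t,(340,364,186,212),'t'),(s,(284,318,296,322),'s')):
    hh=cv2.cvtColor(c['frame'],cv2.COLOR_RGB2HSV).astype(int)
    B=roi(c,u0,u1,v0,v1,lambda q:(q[...,1]>(85 if n=='t' else 75)))
    v,u=np.nonzero(B); print(n,'sat',B.sum(),rect(c,cv2.morphologyEx(B.astype(np.uint8),cv2.MORPH_CLOSE,np.ones((3,3))),.036))
    sub=hh[v0:v1,u0:u1]; print(sub[...,1][4:-4]); print(sub[...,2][4:-4])
E
python3 m2.py
```

```text
grip top (array([ 540.7, -281.3]), array([22.7, 43.1]), 83.2)
stand top+ (array([ 541.6, -267.5]), array([38.5, 67.1]), 89.3)
disc (array([532.7, -40.2]), array([224.4, 226.2]), 89.2)
disc circle [533.6 -41.3 112.1]
t sat 76 (array([532.1, -39.8]), array([23.1, 20.7]), 89.3)
[[ 23  22  19  15  16  17   4   8  26  29  36  42  40  38  34  32  18   2
    7  13  13  16  17  23]
 [ 22  19  13  15   9   8  19  31  40  42  43  42  41  38  43  39  37  31
    6   9  12  13  19  16]
 [ 16  16  16  10  13  11  35  41  43  44  43  39  50  46  42  40  43  39
   22   2  10  15  16  19]
 [ 23  13  17   9  11  40  38  37  44  51  62  75  85  76  60  53  40  39
   38  23   6  12  15  17]
 [ 13  15   9   6  27  38  42  47  60  96 126 145 140 133 111  75  50  46
   39  32  10   5  15  11]
 [ 19  13   4  16  34  44  47  62 109 145 162 165 167 156 151 106  68  46
   38  37  16   8  11  14]
 [ 18  15   2  18  34  38  46  73 133 164 166 169 161 154 158 129  92  62
   41  36  22   6   9  12]
 [ 18  13  11  21  40  45  57  98 159 183 174 142 143 152 186 155 102  52
   46  41  29  10   4   5]
 [ 17  18   7  2
[... 7251 characters left out ...]
 127 118 162 173 167 132 110 112 113 113 114 114 114 114 114 114 114
  115 114 114 113 114 113 137 165 171 162 130 111 150 172 174 175]
 [171 138 103 136 161 171 167 136 118 109 109 112 114 114 114 115 115 114
  115 113 112 112 125 135 166 170 159 133 109 126 167 174 174 174]
 [173 163 123 104 129 157 169 168 148 125 118 118 116 112 115 117 117 117
  117 119 118 135 166 169 167 154 123 109 116 152 172 175 174 175]
 [175 173 164 115 102 112 149 163 168 168 167 151 136 128 127 129 129 136
  133 147 165 166 167 160 146 120 109 116 142 169 174 174 174 174]
 [175 175 171 142 117 106 112 133 151 160 164 166 167 167 167 167 167 166
  164 163 159 154 146 122 113 110 122 143 168 174 174 175 175 174]]
```

```bash
cat > m3.py <<'E'
from h import *
from scipy.optimize import least_squares
t=dict(np.load('top0.npz')); s=dict(np.load('scene0.npz'))
C=np.array([532.3,-39.6])
W=[]
for c,n in((s,'s'),(t,'t')):
    # rectified 60x60 mm patch at z=.036, 8 px/mm ; image up=+x, left=+y
    g=np.arange(-30,30,.125); Y,X=np.meshgrid(-g,-g)
    q=np.c_[(C[0]+X.ravel())/1e3,(C[1]+Y.ravel())/1e3,np.full(X.size,.036)]
    uv=proj(c,q).reshape(*X.shape,2).astype(np.float32)
    W.append(cv2.remap(c['frame'],uv[...,0],uv[...,1],cv2.INTER_CUBIC))
    gray=W[-1].astype(float).sum(-1); sat=cv2.cvtColor(W[-1],cv2.COLOR_RGB2HSV)[...,1].astype(float)
    R=np.hypot(X,Y)
    # flange: sat threshold between rim and flange, circle fit on rays
    # slot: dark-weighted second moment within r<10
    w=np.clip(np.percentile(gray[R<10],30)-gray,0,None)*(R<10.5)
    m=np.array([(w*X).sum(),(w*Y).sum()])/w.sum()
    S=np.cov(np.c_[X.ravel(),Y.ravel()].T,aweights=w.ravel()); ev,V=np.linalg.eigh(S)
    print(n,'dark ctr',m,'sd',np.sqrt(ev),'dir deg',np.degrees(np.arctan2(V[1,1],V[0,1]))%180)
    b=(sat>(88 if n=='s' else 95))&(R<16)
    b=cv2.morphologyEx(b.astype(np.uint8),cv2.MORPH_CLOSE,np.ones((25,25)))
    k=max(cv2.findContours(b,cv2.RETR_EXTERNAL,cv2.CHAIN_APPROX_NONE)[0],key=len)
    (x,y),r=cv2.minEnclosingCircle(k); M=cv2.moments(k); print('brass ctr',C+30-np.array([M['m01'],M['m10']])/M['m00']/8,'area diam',2*np.sqrt(M['m00']/np.pi)/8, 'encl',r/4)
cv2.imwrite('pics/rect.png',cv2.resize(np.hstack(W),(800,400))[:,:,::-1])
E
python3 m3.py
```

```text
s dark ctr [ 0.8347481  -3.97085665] sd [1.65937042 3.66459189] dir deg 93.55252964241832
brass ctr [532.58588166 -39.33951557] area diam 24.54508388061616 encl 25.953731536865234
t dark ctr [ 1.15656353 -0.29377262] sd [1.15720391 4.3750162 ] dir deg 88.29482579009286
brass ctr [532.36598192 -40.01260414] area diam 24.245591960062736 encl 25.31487464904785
```

View pics/rect.png

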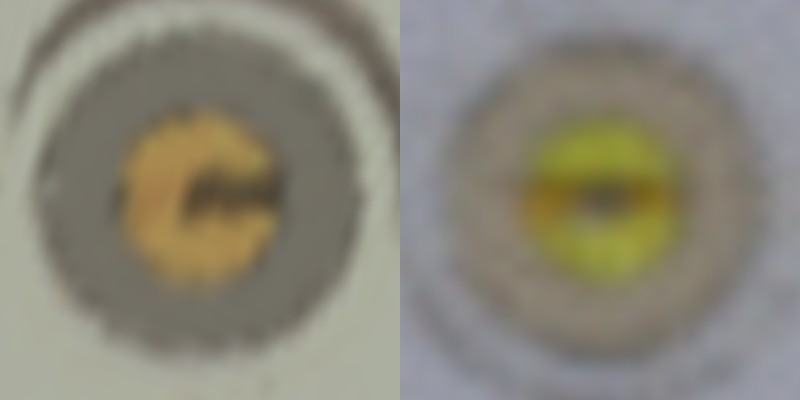

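The rectified views (left scene, right top) show the slot running almost exactly along world y, about 92–93°. The centre is near (532.4, −39.7) mm. Moving to above the puller.

Emit:
{"fn": "send_rows", "kwargs": {
  "rows": [
    {"dx": 34.4,"dy": -8.45,"jaw": -1},
    {"dx": 34.4,"dy": -8.45},
    {"dx": 34.4,"dy": -8.45},
    {"dx": 34.4,"dy": -8.45},
    {"dx": 34.4,"dy": -8.45},
    {"dx": 34.4,"dy": -8.45},
    {"dx": 34.4,"dy": -8.45},
    {"dx": 34.4,"dy": -8.45},
    {"dx": 34.4,"dy": -8.45},
    {"dx": 34.4,"dy": -8.45},
    {"dx": 34.4,"dy": -8.45},
    {"dx": 34.4,"dy": -8.45}
  ]
}}

```text
invalid input at $.rows[0]: expected keys dx, dy, dz, roll, jaw
```

Emit:
{"fn": "send_rows", "kwargs": {
  "rows": [
    {"roll": 6.7},
    {"roll": 6.7},
    {"roll": 6.7},
    {"roll": 6.6},
    {}
  ]
}}

```text
invalid input at $.rows[0]: expected keys dx, dy, dz, roll, jaw
```

```bash
cat >> h.py <<'E'
def todo(x,y,z,yaw):
    """tool-axis mm / deg still to go, from the measured pose to a target (mm, deg)"""
    from scipy.spatial.transform import Rotation as Ro
    o=get_obs(); R=Ro.from_euler('xyz',o['eef_rot']).as_matrix(); d=R.T@(np.array([x,y,z])-o['ee_pos']*1e3)
    Y=np.degrees(np.arctan2(R[1,0],R[0,0])); print('pos',(o['ee_pos']*1e3).round(1),'yaw',Y.round(2),'tool d',d.round(1),'roll',((Y-yaw+180)%360-180).round(2),'F',o['force'].round(1),'M',o['moment'].round(3),'t',o['time_s'],'w',o['grip_width'],'q6',o['qpos'][5].round(2))
E
python3 -c "
from h import *
todo(540.7,-281.3,93,-6.5)"
```

```text
pos [ 186.9 -517.   205. ] yaw 19.87 tool d [ 412.9 -101.3  112.1] roll 26.37 F [-0.8 -0.3  0.7] M [ 0.009 -0.024  0.05 ] t 0.1 w 0.09424195841604889 q6 -0.07
```

Emit:
{"fn": "send_rows", "kwargs": {
  "rows": [
    {"dx": 34.4,"dy": -8.45,"dz": 0,"roll": 0,"jaw": -1},
    {"dx": 34.4,"dy": -8.45,"dz": 0,"roll": 0,"jaw": -1},
    {"dx": 34.4,"dy": -8.45,"dz": 0,"roll": 0,"jaw": -1},
    {"dx": 34.4,"dy": -8.45,"dz": 0,"roll": 0,"jaw": -1},
    {"dx": 34.4,"dy": -8.45,"dz": 0,"roll": 0,"jaw": -1},
    {"dx": 34.4,"dy": -8.45,"dz": 0,"roll": 0,"jaw": -1},
    {"dx": 34.4,"dy": -8.45,"dz": 0,"roll": 0,"jaw": -1},
    {"dx": 34.4,"dy": -8.45,"dz": 0,"roll": 0,"jaw": -1},
    {"dx": 34.4,"dy": -8.45,"dz": 0,"roll": 0,"jaw": -1},
    {"dx": 34.4,"dy": -8.45,"dz": 0,"roll": 0,"jaw": -1},
    {"dx": 34.4,"dy": -8.45,"dz": 0,"roll": 0,"jaw": -1},
    {"dx": 34.4,"dy": -8.45,"dz": 0,"roll": 0,"jaw": -1}
  ]
}}

```text
time_s: 1.1
ee_pos: [0.5419, -0.2802, 0.2051]
eef_rot: [-3.141, 0.0, 0.347]
force: [0.2, -1.4, 0.2]
grip_width: 0.0939
grip_force: 0.0
```

Emit:
{"fn": "send_rows", "kwargs": {
  "rows": [
    {"dx": 0,"dy": 0,"dz": 0,"roll": 6.6,"jaw": -1},
    {"dx": 0,"dy": 0,"dz": 0,"roll": 6.6,"jaw": -1},
    {"dx": 0,"dy": 0,"dz": 0,"roll": 6.6,"jaw": -1},
    {"dx": 0,"dy": 0,"dz": 0,"roll": 6.6,"jaw": -1},
    {"dx": 0,"dy": 0,"dz": 0,"roll": 0,"jaw": -1},
    {"dx": 0,"dy": 0,"dz": 0,"roll": 0,"jaw": -1}
  ]
}}

```text
time_s: 1.6
ee_pos: [0.5406, -0.2815, 0.2052]
eef_rot: [-3.141, 0.001, -0.11]
force: [0.3, -0.2, -1.1]
grip_width: 0.094
grip_force: 0.0
```

```bash
python3 -c "
from h import *
todo(540.7,-281.3,93,-6.5)"
```

```text
pos [ 540.6 -281.5  205.2] yaw -6.32 tool d [ 1.000e-01 -2.000e-01  1.122e+02] roll 0.18 F [ 0.3 -0.2 -1.1] M [ 0.054  0.004 -0.009] t 1.6 w 0.094042684205868 q6 1.14
```

Emit:
{"fn": "send_rows", "kwargs": {
  "rows": [
    {"dx": 0,"dy": 0,"dz": 30,"roll": 0,"jaw": -1},
    {"dx": 0,"dy": 0,"dz": 30,"roll": 0,"jaw": -1},
    {"dx": 0,"dy": 0,"dz": 30,"roll": 0,"jaw": -1},
    {"dx": 0,"dy": 0,"dz": 15,"roll": 0,"jaw": -1},
    {"dx": 0,"dy": 0,"dz": 7,"roll": 0,"jaw": -1},
    {"dx": 0,"dy": 0,"dz": 0,"roll": 0,"jaw": -1}
  ]
}}

```text
time_s: 2.1
ee_pos: [0.5402, -0.2813, 0.0921]
eef_rot: [-3.141, 0.002, -0.111]
force: [0.6, 0.3, -0.1]
grip_width: 0.0939
grip_force: 0.0
```

Emit:
{"fn": "send_rows", "kwargs": {
  "rows": [
    {"dx": 0,"dy": 0,"dz": 0,"roll": 0,"jaw": 0.2},
    {"dx": 0,"dy": 0,"dz": 0,"roll": 0,"jaw": 0.4},
    {"dx": 0,"dy": 0,"dz": 0,"roll": 0,"jaw": 0.5},
    {"dx": 0,"dy": 0,"dz": 0,"roll": 0,"jaw": 0.6},
    {"dx": 0,"dy": 0,"dz": 0,"roll": 0,"jaw": 1},
    {"dx": 0,"dy": 0,"dz": 0,"roll": 0,"jaw": 1},
    {"dx": 0,"dy": 0,"dz": 0,"roll": 0,"jaw": 1},
    {"dx": 0,"dy": 0,"dz": 0,"roll": 0,"jaw": 1}
  ],
  "force": 45
}}

```text
time_s: 2.77
ee_pos: [0.5407, -0.2816, 0.0935]
eef_rot: [3.142, -0.0, -0.114]
force: [0.4, 0.3, 0.6]
grip_width: 0.0441
grip_force: 0.0
```

```bash
python3 -c "
from h import *
todo(540.7,-281.3,200,-6.5)"
```

```text
pos [ 540.7 -281.6   93.5] yaw -6.53 tool d [  -0.    -0.3 -106.5] roll -0.03 F [0.4 0.3 0.6] M [-0.067 -0.031 -0.04 ] t 2.7667 w 0.04411329483698268 q6 1.14
```

Emit:
{"fn": "send_rows", "kwargs": {
  "rows": [
    {"dx": 0,"dy": 0,"dz": 0,"roll": 0,"jaw": 1},
    {"dx": 0,"dy": 0,"dz": 0,"roll": 0,"jaw": 1},
    {"dx": 0,"dy": 0,"dz": 0,"roll": 0,"jaw": 1},
    {"dx": 0,"dy": 0,"dz": 0,"roll": 0,"jaw": 1},
    {"dx": 0,"dy": 0,"dz": 0,"roll": 0,"jaw": 1},
    {"dx": 0,"dy": 0,"dz": 0,"roll": 0,"jaw": 1}
  ]
}}

```text
time_s: 3.27
ee_pos: [0.5407, -0.2816, 0.0935]
eef_rot: [3.142, -0.0, -0.114]
force: [0.2, -1.1, -0.4]
grip_width: 0.0219
grip_force: 44.3
```

Emit:
{"fn": "send_rows", "kwargs": {
  "rows": [
    {"dx": 0,"dy": 0,"dz": -10,"roll": 0,"jaw": 1},
    {"dx": 0,"dy": 0,"dz": -25,"roll": 0,"jaw": 1},
    {"dx": 0,"dy": 0,"dz": -25,"roll": 0,"jaw": 1},
    {"dx": 0,"dy": 0,"dz": -25,"roll": 0,"jaw": 1},
    {"dx": -4.5,"dy": -29.9,"dz": 0,"roll": 0,"jaw": 1},
    {"dx": -4.5,"dy": -29.9,"dz": 0,"roll": 0,"jaw": 1},
    {"dx": -4.5,"dy": -29.9,"dz": 0,"roll": 0,"jaw": 1},
    {"dx": -4.5,"dy": -29.9,"dz": 0,"roll": 0,"jaw": 1},
    {"dx": -4.5,"dy": -29.9,"dz": 0,"roll": 0,"jaw": 1},
    {"dx": -4.5,"dy": -29.9,"dz": 0,"roll": 0,"jaw": 1},
    {"dx": -4.5,"dy": -29.9,"dz": 0,"roll": 0,"jaw": 1},
    {"dx": -4.5,"dy": -29.9,"dz": 0,"roll": 0,"jaw": 1}
  ]
}}

```text
time_s: 4.27
ee_pos: [0.5318, -0.0384, 0.1792]
eef_rot: [-3.142, -0.001, -0.114]
force: [0.4, -0.4, -0.6]
grip_width: 0.0219
grip_force: 44.3
```

Emit:
{"fn": "send_rows", "kwargs": {
  "rows": [
    {"dx": 0,"dy": 0,"dz": 0,"roll": -7,"jaw": 1},
    {"dx": 0,"dy": 0,"dz": 0,"roll": -7,"jaw": 1},
    {"dx": 0,"dy": 0,"dz": 0,"roll": -7,"jaw": 1},
    {"dx": 0,"dy": 0,"dz": 0,"roll": -7,"jaw": 1},
    {"dx": 0,"dy": 0,"dz": 0,"roll": -7,"jaw": 1},
    {"dx": 0,"dy": 0,"dz": 0,"roll": -7,"jaw": 1},
    {"dx": 0,"dy": 0,"dz": 0,"roll": -7,"jaw": 1},
    {"dx": 0,"dy": 0,"dz": 0,"roll": -7,"jaw": 1},
    {"dx": 0,"dy": 0,"dz": 0,"roll": -7,"jaw": 1},
    {"dx": 0,"dy": 0,"dz": 0,"roll": -7,"jaw": 1},
    {"dx": 0,"dy": 0,"dz": 0,"roll": -7,"jaw": 1},
    {"dx": 0,"dy": 0,"dz": 0,"roll": -7,"jaw": 1}
  ]
}}

```text
time_s: 5.27
ee_pos: [0.5321, -0.0398, 0.1791]
eef_rot: [3.141, -0.0, 1.358]
force: [0.0, 0.5, -1.9]
grip_width: 0.022
grip_force: 44.3
```

Emit:
{"fn": "send_rows", "kwargs": {
  "rows": [
    {"dx": 0,"dy": 0,"dz": 0,"roll": -7,"jaw": 1},
    {"dx": 0,"dy": 0,"dz": 0,"roll": -7,"jaw": 1},
    {"dx": 0,"dy": 0,"dz": 0,"roll": -1,"jaw": 1},
    {"dx": 0,"dy": 0,"dz": 0,"roll": 0,"jaw": 1}
  ]
}}

```text
time_s: 5.6
ee_pos: [0.5321, -0.0398, 0.1789]
eef_rot: [3.141, 0.0, 1.612]
force: [-0.4, -0.8, -1.3]
grip_width: 0.022
grip_force: 44.3
```

```bash
python3 - <<'E'
from h import *
todo(532.4,-39.7,118,92.5)
c=cam('scene'); np.savez('scene1.npz',**c)
o=get_obs()['ee_pos']
uv=proj(c,[o,o-[0,0,.0635]])
print(uv)
u,v=uv[1].astype(int); f=c['frame'].copy()
x0,y0=u-50,v-70
a=cv2.resize(f[y0:y0+120,x0:x0+120],(600,600),interpolation=cv2.INTER_CUBIC); cv2.imwrite('pics/held.png',a[:,:,::-1]); print(x0,y0)
E
```

```text
pos [532.1 -39.8 178.9] yaw 92.34 tool d [ 0.1  0.3 60.9] roll -0.16 F [-0.4 -0.8 -1.3] M [-0.038 -0.095  0.035] t 5.6 w 0.021951930982938093 q6 -0.18
[[295.36062117 252.86056142]
 [297.14369967 278.27596966]]
247 208
```

View pics/held.png

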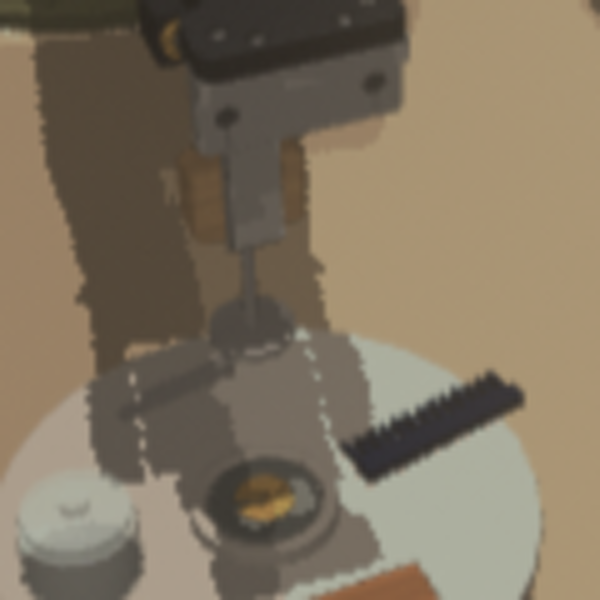

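The puller hangs straight in the grip. Its collar is at px (297,273), within about 1 mm of the tool axis. Lowering gently.

Emit:
{"fn": "send_rows", "kwargs": {
  "rows": [
    {"dx": 0,"dy": 0.2,"dz": 20,"roll": 0,"jaw": 1},
    {"dx": 0,"dy": 0,"dz": 25,"roll": 0,"jaw": 1},
    {"dx": 0,"dy": 0,"dz": 20,"roll": 0,"jaw": 1},
    {"dx": 0,"dy": 0,"dz": 8,"roll": 0,"jaw": 1},
    {"dx": 0,"dy": 0,"dz": 2,"roll": 0,"jaw": 1},
    {"dx": 0,"dy": 0,"dz": 0,"roll": 0,"jaw": 1}
  ]
}}

```text
time_s: 6.15
ee_pos: [0.5325, -0.0398, 0.1038]
eef_rot: [-3.142, -0.0, 1.612]
force: [0.1, -0.4, -2.0]
grip_width: 0.0219
grip_force: 44.3
```

Emit:
{"fn": "send_rows", "kwargs": {
  "rows": [
    {"dx": 0,"dy": 0,"dz": 1,"roll": 0,"jaw": 1},
    {"dx": 0,"dy": 0,"dz": 1,"roll": 0,"jaw": 1},
    {"dx": 0,"dy": 0,"dz": 1,"roll": 0,"jaw": 1},
    {"dx": 0,"dy": 0,"dz": 1,"roll": 0,"jaw": 1},
    {"dx": 0,"dy": 0,"dz": 0,"roll": 0,"jaw": 1}
  ]
}}

```text
time_s: 6.57
ee_pos: [0.5324, -0.0398, 0.0996]
eef_rot: [3.141, 0.0, 1.614]
force: [-0.4, 0.5, -1.4]
grip_width: 0.022
grip_force: 44.3
```

Emit:
{"fn": "send_rows", "kwargs": {
  "rows": [
    {"dx": 0,"dy": 0,"dz": 0.5,"roll": 0,"jaw": 1},
    {"dx": 0,"dy": 0,"dz": 0.5,"roll": 0,"jaw": 1},
    {"dx": 0,"dy": 0,"dz": 0.5,"roll": 0,"jaw": 1},
    {"dx": 0,"dy": 0,"dz": 0,"roll": 0,"jaw": 1}
  ]
}}

```text
time_s: 6.9
ee_pos: [0.5323, -0.0398, 0.0978]
eef_rot: [-3.141, -0.0, 1.614]
force: [0.2, -0.3, -1.4]
grip_width: 0.022
grip_force: 44.3
```

Emit:
{"fn": "send_rows", "kwargs": {
  "rows": [
    {"dx": 0,"dy": 0,"dz": 0.7,"roll": 0,"jaw": 1},
    {"dx": 0,"dy": 0,"dz": 0.7,"roll": 0,"jaw": 1},
    {"dx": 0,"dy": 0,"dz": 0.6,"roll": 0,"jaw": 1},
    {"dx": 0,"dy": 0,"dz": 0,"roll": 0,"jaw": 1}
  ]
}}

```text
time_s: 7.23
ee_pos: [0.5323, -0.0398, 0.0958]
eef_rot: [-3.141, -0.0, 1.614]
force: [-0.1, -0.0, -1.2]
grip_width: 0.0218
grip_force: 44.3
```

Emit:
{"fn": "send_rows", "kwargs": {
  "rows": [
    {"dx": 0,"dy": 0,"dz": 0.7,"roll": 0,"jaw": 1},
    {"dx": 0,"dy": 0,"dz": 0.7,"roll": 0,"jaw": 1},
    {"dx": 0,"dy": 0,"dz": 0.6,"roll": 0,"jaw": 1},
    {"dx": 0,"dy": 0,"dz": 0,"roll": 0,"jaw": 1}
  ]
}}

```text
time_s: 7.57
ee_pos: [0.5323, -0.0398, 0.0938]
eef_rot: [-3.141, -0.0, 1.614]
force: [-0.0, -0.6, -1.7]
grip_width: 0.022
grip_force: 44.3
```

It has dropped into the slot without resistance. I'll go on to the thread start, at TCP z of about 91.

Emit:
{"fn": "send_rows", "kwargs": {
  "rows": [
    {"dx": 0,"dy": 0,"dz": 0.7,"roll": 0,"jaw": 1},
    {"dx": 0,"dy": 0,"dz": 0.7,"roll": 0,"jaw": 1},
    {"dx": 0,"dy": 0,"dz": 0.6,"roll": 0,"jaw": 1},
    {"dx": 0,"dy": 0,"dz": 0,"roll": 0,"jaw": 1}
  ]
}}

```text
time_s: 7.9
ee_pos: [0.5323, -0.0398, 0.0918]
eef_rot: [-3.141, -0.0, 1.614]
force: [0.6, 0.4, -1.5]
grip_width: 0.0218
grip_force: 44.3
```

Emit:
{"fn": "send_rows", "kwargs": {
  "rows": [
    {"dx": 0,"dy": 0,"dz": 0.4,"roll": 0,"jaw": 1},
    {"dx": 0,"dy": 0,"dz": 0.4,"roll": 0,"jaw": 1},
    {"dx": 0,"dy": 0,"dz": 0,"roll": 0,"jaw": 1}
  ]
}}

```text
time_s: 8.15
ee_pos: [0.5323, -0.0398, 0.0911]
eef_rot: [-3.141, 0.0, 1.614]
force: [0.7, 0.5, -1.7]
grip_width: 0.0218
grip_force: 44.3
```

```bash
python3 -c "
from h import *
todo(532.3,-39.8,91,92.5)"
```

```text
pos [532.3 -39.8  91.1] yaw 92.47 tool d [0.  0.  0.1] roll -0.03 F [ 0.7  0.5 -1.7] M [-0.056 -0.087 -0.031] t 8.15 w 0.021758129279717354 q6 -0.19
```

Emit:
{"fn": "send_rows", "kwargs": {
  "rows": [
    {"dx": 0,"dy": 0,"dz": 0.3,"roll": 0,"jaw": 1},
    {"dx": 0,"dy": 0,"dz": 0.3,"roll": 0,"jaw": 1},
    {"dx": 0,"dy": 0,"dz": 0,"roll": 0,"jaw": 1}
  ]
}}

```text
time_s: 8.4
ee_pos: [0.5323, -0.0398, 0.0905]
eef_rot: [-3.142, -0.0, 1.614]
force: [-0.4, 0.3, -1.5]
grip_width: 0.0219
grip_force: 44.3
```

Emit:
{"fn": "send_rows", "kwargs": {
  "rows": [
    {"dx": 0,"dy": 0,"dz": 0.3,"roll": 0,"jaw": 1},
    {"dx": 0,"dy": 0,"dz": 0.3,"roll": 0,"jaw": 1},
    {"dx": 0,"dy": 0,"dz": 0,"roll": 0,"jaw": 1}
  ]
}}

```text
time_s: 8.65
ee_pos: [0.5324, -0.0398, 0.0901]
eef_rot: [3.141, 0.0, 1.614]
force: [-1.3, 0.1, 0.5]
grip_width: 0.0221
grip_force: 44.3
```

Emit:
{"fn": "send_rows", "kwargs": {
  "rows": [
    {"dx": 0,"dy": 0,"dz": 0.3,"roll": 0,"jaw": 1},
    {"dx": 0,"dy": 0,"dz": 0.2,"roll": 0,"jaw": 1},
    {"dx": 0,"dy": 0,"dz": 0,"roll": 0,"jaw": 1}
  ]
}}

```text
time_s: 8.9
ee_pos: [0.5325, -0.0398, 0.0898]
eef_rot: [3.141, 0.0, 1.614]
force: [-0.6, -0.7, 5.4]
grip_width: 0.0221
grip_force: 44.3
```

Emit:
{"fn": "send_rows", "kwargs": {
  "rows": [
    {"dx": 0,"dy": 0,"dz": 0.05,"roll": 5,"jaw": 1},
    {"dx": 0,"dy": 0,"dz": 0.08,"roll": 5,"jaw": 1},
    {"dx": 0,"dy": 0,"dz": 0.08,"roll": 5,"jaw": 1},
    {"dx": 0,"dy": 0,"dz": 0.08,"roll": 5,"jaw": 1},
    {"dx": 0,"dy": 0,"dz": 0,"roll": 0,"jaw": 1}
  ]
}}

```text
time_s: 9.32
ee_pos: [0.5326, -0.0398, 0.0894]
eef_rot: [3.141, -0.0, 1.261]
force: [0.4, -0.3, 4.4]
grip_width: 0.0217
grip_force: 44.3
```

```bash
python3 -c "
from h import *
todo(532.3,-39.8,88.5,7.5)"
```

```text
pos [532.6 -39.8  89.4] yaw 72.23 tool d [-0.  -0.3  0.9] roll 64.73 F [ 0.4 -0.3  4.4] M [-0.015 -0.094 -0.055] t 9.3167 w 0.021663947719289985 q6 0.17
```

Emit:
{"fn": "send_rows", "kwargs": {
  "rows": [
    {"dx": 0,"dy": 0,"dz": 0.1,"roll": 5,"jaw": 1},
    {"dx": 0,"dy": 0,"dz": 0.09,"roll": 5,"jaw": 1},
    {"dx": 0,"dy": 0,"dz": 0.09,"roll": 5,"jaw": 1},
    {"dx": 0,"dy": 0,"dz": 0.09,"roll": 5,"jaw": 1},
    {"dx": 0,"dy": 0,"dz": 0,"roll": 0,"jaw": 1}
  ]
}}

```text
time_s: 9.73
ee_pos: [0.5328, -0.0399, 0.0894]
eef_rot: [3.14, -0.001, 0.913]
force: [-0.7, -0.7, 5.3]
grip_width: 0.0217
grip_force: 44.3
```

Emit:
{"fn": "send_rows", "kwargs": {
  "rows": [
    {"dx": 0,"dy": 0,"dz": 0.09,"roll": 5,"jaw": 1},
    {"dx": 0,"dy": 0,"dz": 0.09,"roll": 5,"jaw": 1},
    {"dx": 0,"dy": 0,"dz": 0.09,"roll": 5,"jaw": 1},
    {"dx": 0,"dy": 0,"dz": 0.09,"roll": 5,"jaw": 1},
    {"dx": 0,"dy": 0,"dz": 0,"roll": 0,"jaw": 1}
  ]
}}

```text
time_s: 10.15
ee_pos: [0.533, -0.0399, 0.0893]
eef_rot: [3.14, -0.002, 0.564]
force: [0.2, 0.0, 9.1]
grip_width: 0.0219
grip_force: 44.3
```

```bash
python3 -c "
from h import *
todo(532.3,-39.8,88.5,7.5)"
```

```text
pos [533.  -39.9  89.3] yaw 32.34 tool d [-0.6 -0.5  0.8] roll 24.84 F [0.2 0.  9.1] M [-0.019  0.071 -0.057] t 10.15 w 0.021922793744995006 q6 0.86
```

Force is up to 9 N with z holding at 89.3, so the collar appears seated. I'll ease the pressure and keep turning in small steps while watching the torque.

Emit:
{"fn": "send_rows", "kwargs": {
  "rows": [
    {"dx": 0,"dy": 0,"dz": -0.25,"roll": 0,"jaw": 1},
    {"dx": 0,"dy": 0,"dz": 0,"roll": 4,"jaw": 1},
    {"dx": 0,"dy": 0,"dz": 0,"roll": 4,"jaw": 1},
    {"dx": 0,"dy": 0,"dz": 0,"roll": 0,"jaw": 1}
  ]
}}

```text
time_s: 10.48
ee_pos: [0.5328, -0.0399, 0.0893]
eef_rot: [3.141, -0.001, 0.426]
force: [-0.2, -0.3, 7.4]
grip_width: 0.0221
grip_force: 44.3
```

```bash
python3 -c "
from h import *
todo(532.3,-39.8,88.5,7.5)
c=cam('scene'); o=get_obs()['ee_pos']
u,v=proj(c,o-[0,0,.04])[0].astype(int)
a=cv2.resize(c['frame'][v-40:v+40,u-40:u+40],(600,600),interpolation=cv2.INTER_CUBIC); cv2.imwrite('pics/screw.png',a[:,:,::-1])"
```

```text
pos [532.8 -39.9  89.3] yaw 24.4 tool d [-0.5 -0.3  0.8] roll 16.9 F [-0.2 -0.3  7.4] M [-0.023  0.078 -0.047] t 10.4833 w 0.022071030385953604 q6 1.0
```

View pics/screw.png

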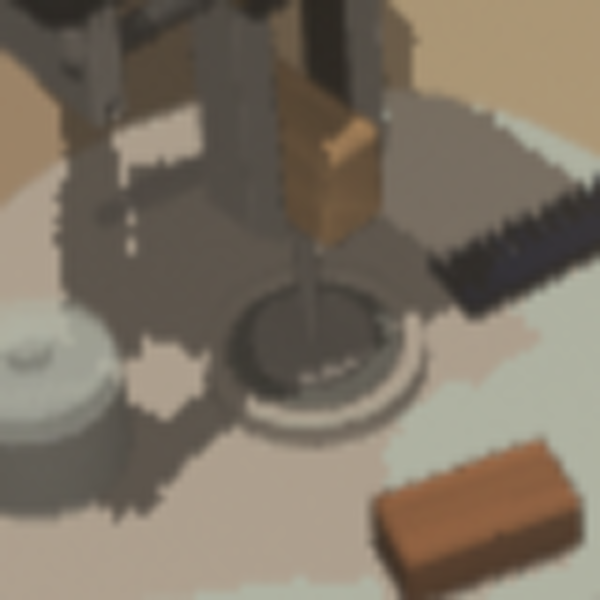

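The collar sits on the cap at about (310,335) in the crop, and the grip turns with the gripper. Continuing the turn with torque readings.

Emit:
{"fn": "send_rows", "kwargs": {
  "rows": [
    {"dx": 0,"dy": 0,"dz": -0.1,"roll": 3.5,"jaw": 1},
    {"dx": 0,"dy": 0,"dz": 0,"roll": 3.5,"jaw": 1},
    {"dx": 0,"dy": 0,"dz": 0,"roll": 0,"jaw": 1}
  ]
}}

```text
time_s: 10.78
ee_pos: [0.5328, -0.0399, 0.0893]
eef_rot: [3.141, -0.001, 0.304]
force: [-0.5, 0.4, 6.4]
grip_width: 0.0219
grip_force: 44.3
```

```bash
python3 -c "
from h import *
todo(532.3,-39.8,88.5,7.5)"
```

```text
pos [532.8 -39.9  89.3] yaw 17.44 tool d [-0.4 -0.2  0.8] roll 9.94 F [-0.5  0.4  6.4] M [ 0.013  0.02  -0.021] t 10.7833 w 0.02193905749861796 q6 1.12
```

Emit:
{"fn": "send_rows", "kwargs": {
  "rows": [
    {"dx": 0,"dy": 0,"dz": 0,"roll": 3,"jaw": 1},
    {"dx": 0,"dy": 0,"dz": 0,"roll": 0,"jaw": 1}
  ]
}}

```text
time_s: 10.95
ee_pos: [0.5328, -0.0398, 0.0894]
eef_rot: [3.141, -0.001, 0.253]
force: [0.3, 0.1, 6.8]
grip_width: 0.0217
grip_force: 44.3
```

```bash
python3 -c "
from h import *
todo(532.3,-39.8,88.5,7.5)"
```

```text
pos [532.8 -39.8  89.4] yaw 14.49 tool d [-0.5 -0.2  0.9] roll 6.99 F [0.3 0.1 6.8] M [ 0.076  0.039 -0.006] t 10.95 w 0.02165918622916922 q6 1.17
```

Emit:
{"fn": "send_rows", "kwargs": {
  "rows": [
    {"dx": 0,"dy": 0,"dz": 0,"roll": 2,"jaw": 1},
    {"dx": 0,"dy": 0,"dz": 0,"roll": 0,"jaw": 1}
  ]
}}

```text
time_s: 11.12
ee_pos: [0.5328, -0.0398, 0.0894]
eef_rot: [3.141, -0.001, 0.219]
force: [0.3, 0.5, 5.7]
grip_width: 0.0219
grip_force: 44.3
```

```bash
python3 -c "
from h import *
todo(532.3,-39.8,88.5,7.5)"
```

```text
pos [532.8 -39.8  89.4] yaw 12.55 tool d [-0.4 -0.1  0.9] roll 5.05 F [0.3 0.5 5.7] M [0.075 0.039 0.02 ] t 11.1167 w 0.02192675729760784 q6 1.21
```

Emit:
{"fn": "send_rows", "kwargs": {
  "rows": [
    {"dx": 0,"dy": 0,"dz": 0,"roll": 2,"jaw": 1},
    {"dx": 0,"dy": 0,"dz": 0,"roll": 0,"jaw": 1}
  ]
}}

```text
time_s: 11.28
ee_pos: [0.5328, -0.0398, 0.0894]
eef_rot: [3.141, -0.001, 0.184]
force: [0.1, 1.1, 6.5]
grip_width: 0.0216
grip_force: 44.3
```

```bash
python3 -c "
from h import *
todo(532.3,-39.8,88.5,7.5)"
```

```text
pos [532.8 -39.8  89.4] yaw 10.55 tool d [-0.5 -0.1  0.9] roll 3.05 F [0.1 1.1 6.5] M [0.185 0.075 0.096] t 11.2833 w 0.021595458362730895 q6 1.24
```

Emit:
{"fn": "send_rows", "kwargs": {
  "rows": [
    {"dx": 0,"dy": 0,"dz": 0,"roll": 2,"jaw": 1},
    {"dx": 0,"dy": 0,"dz": 0,"roll": 0,"jaw": 1}
  ]
}}

```text
time_s: 11.45
ee_pos: [0.5328, -0.0398, 0.0894]
eef_rot: [3.141, -0.001, 0.149]
force: [-0.6, 0.3, 6.6]
grip_width: 0.022
grip_force: 44.3
```

```bash
python3 -c "
from h import *
todo(532.3,-39.8,88.5,7.5)"
```

```text
pos [532.8 -39.8  89.4] yaw 8.54 tool d [-0.5 -0.   0.9] roll 1.04 F [-0.6  0.3  6.6] M [0.267 0.088 0.   ] t 11.45 w 0.021985966543901864 q6 1.28
```

Emit:
{"fn": "send_rows", "kwargs": {
  "rows": [
    {"dx": 0,"dy": 0,"dz": 0,"roll": 2,"jaw": 1},
    {"dx": 0,"dy": 0,"dz": 0,"roll": 0,"jaw": 1}
  ]
}}

```text
time_s: 11.62
ee_pos: [0.5328, -0.0397, 0.0893]
eef_rot: [3.142, -0.001, 0.114]
force: [0.3, 0.6, 6.0]
grip_width: 0.0219
grip_force: 44.3
```

```bash
cat >> h.py <<'E'
def avg(n=4):
    r=[]
    for _ in range(n): camera('top'); r.append(np.r_[get_obs()['force'],get_obs()['moment']])
    print('avg F,M',np.mean(r,0).round(3))
E
python3 -c "
from h import *
avg();todo(532.3,-39.8,88.5,7.5)"
```

```text
avg F,M [-2.900e-01  1.453e+00  6.435e+00  3.110e-01  6.500e-02 -1.000e-03]
pos [532.8 -39.7  89.3] yaw 6.66 tool d [-0.5  0.   0.8] roll -0.84 F [-1.2  1.   5.7] M [ 0.321  0.038 -0.014] t 11.8167 w 0.021860232752486348 q6 1.31
```

Emit:
{"fn": "send_rows", "kwargs": {
  "rows": [
    {"dx": 0,"dy": 0,"dz": 0,"roll": 2,"jaw": 1},
    {"dx": 0,"dy": 0,"dz": 0,"roll": 0,"jaw": 1}
  ]
}}

```text
time_s: 11.98
ee_pos: [0.5328, -0.0397, 0.0894]
eef_rot: [-3.142, -0.001, 0.079]
force: [-0.2, 1.1, 5.2]
grip_width: 0.0217
grip_force: 44.3
```

```bash
python3 -c "
from h import *
avg();todo(532.3,-39.8,88.5,7.5)"
```

```text
avg F,M [-0.059  1.992  6.677  0.41   0.056  0.015]
pos [532.8 -39.6  89.4] yaw 4.66 tool d [-0.5  0.1  0.9] roll -2.84 F [-0.2  1.9  7. ] M [ 0.419  0.073 -0.007] t 12.1833 w 0.02175164509325203 q6 1.35
```

Emit:
{"fn": "send_rows", "kwargs": {
  "rows": [
    {"dx": 0,"dy": -0.3,"dz": 0,"roll": 2,"jaw": 1},
    {"dx": 0,"dy": 0,"dz": 0,"roll": 0,"jaw": 1}
  ]
}}

```text
time_s: 12.35
ee_pos: [0.5328, -0.0394, 0.0894]
eef_rot: [-3.142, -0.001, 0.045]
force: [-0.8, 1.4, 6.6]
grip_width: 0.0216
grip_force: 44.3
```

```bash
python3 -c "
from h import *
avg();todo(532.3,-39.8,88.5,7.5)"
```

```text
avg F,M [ 0.018  1.714  5.951  0.341  0.053 -0.018]
pos [532.8 -39.4  89.4] yaw 2.66 tool d [-0.5  0.4  0.9] roll -4.84 F [-0.5  2.5  6.4] M [ 0.351  0.076 -0.019] t 12.55 w 0.021834354759843556 q6 1.38
```

Emit:
{"fn": "send_rows", "kwargs": {
  "rows": [
    {"dx": 0,"dy": 0,"dz": 0,"roll": 2,"jaw": 1},
    {"dx": 0,"dy": 0,"dz": 0,"roll": 0,"jaw": 1}
  ]
}}

```text
time_s: 12.72
ee_pos: [0.5328, -0.0393, 0.0894]
eef_rot: [-3.141, -0.001, 0.01]
force: [-0.5, 2.1, 5.9]
grip_width: 0.0219
grip_force: 44.3
```

```bash
python3 -c "
from h import *
avg();todo(532.3,-39.8,88.5,7.5)"
```

```text
avg F,M [-0.178  1.407  6.37   0.449  0.06  -0.023]
pos [532.7 -39.4  89.3] yaw 0.66 tool d [-0.4  0.4  0.8] roll -6.84 F [-0.5  1.9  6.9] M [ 0.424  0.002 -0.019] t 12.9167 w 0.021688719676178535 q6 1.42
```

Emit:
{"fn": "send_rows", "kwargs": {
  "rows": [
    {"dx": 0,"dy": 0,"dz": 0,"roll": 3,"jaw": 1},
    {"dx": 0,"dy": 0,"dz": 0,"roll": 0,"jaw": 1}
  ]
}}

```text
time_s: 13.08
ee_pos: [0.5328, -0.0391, 0.0894]
eef_rot: [-3.141, -0.002, -0.044]
force: [0.2, 2.5, 6.8]
grip_width: 0.0221
grip_force: 44.3
```

```bash
python3 -c "
from h import *
avg();todo(532.3,-39.8,88.5,7.5)"
```

```text
avg F,M [ 0.446  3.656  6.243  0.811 -0.086  0.008]
pos [532.8 -39.1  89.4] yaw -2.33 tool d [-0.5  0.7  0.9] roll -9.83 F [-0.2  3.7  5.4] M [ 0.817 -0.107 -0.012] t 13.2833 w 0.021924916414215657 q6 1.47
```

Emit:
{"fn": "send_rows", "kwargs": {
  "rows": [
    {"dx": 0,"dy": 0,"dz": 0,"roll": 3,"jaw": 1},
    {"dx": 0,"dy": 0,"dz": 0,"roll": 0,"jaw": 1}
  ]
}}

```text
time_s: 13.45
ee_pos: [0.5329, -0.0389, 0.0894]
eef_rot: [-3.14, -0.002, -0.096]
force: [0.6, 5.3, 5.9]
grip_width: 0.022
grip_force: 44.4
```

```bash
python3 -c "
from h import *
avg();todo(532.3,-39.8,88.5,7.5)
c=cam('scene'); o=get_obs()['ee_pos']
u,v=proj(c,o-[0,0,.04])[0].astype(int)
a=cv2.resize(c['frame'][v-60:v+40,u-50:u+50],(600,600),interpolation=cv2.INTER_CUBIC); cv2.imwrite('pics/screw2.png',a[:,:,::-1])"
```

```text
avg F,M [ 0.582  5.201  6.389  1.228 -0.155  0.082]
pos [532.9 -38.9  89.4] yaw -5.33 tool d [-0.5  1.   0.9] roll -12.83 F [0.7 4.4 6.6] M [ 1.245 -0.169  0.067] t 13.65 w 0.021992135074141713 q6 1.52
```

View pics/screw2.png

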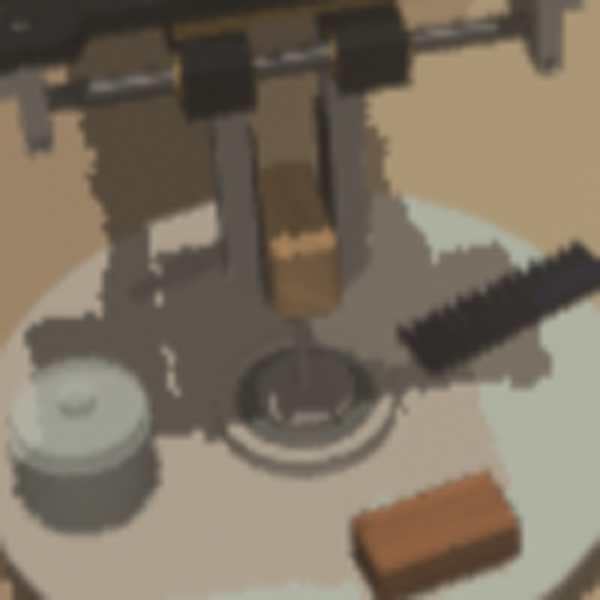

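Emit:
{"fn": "send_rows", "kwargs": {
  "rows": [
    {"dx": 0,"dy": -0.6,"dz": -0.1,"roll": 0,"jaw": 1},
    {"dx": 0,"dy": 0,"dz": 0,"roll": 0,"jaw": 1}
  ]
}}

```text
time_s: 13.87
ee_pos: [0.5329, -0.0387, 0.0894]
eef_rot: [-3.141, -0.001, -0.093]
force: [1.0, 2.0, 6.1]
grip_width: 0.022
grip_force: 44.4
```

```bash
python3 -c "
from h import *
avg();todo(532.3,-39.8,88.5,7.5)"
```

```text
avg F,M [ 0.984  1.87   6.302  0.648 -0.206  0.086]
pos [532.8 -38.7  89.4] yaw -5.36 tool d [-0.4  1.2  0.9] roll -12.86 F [0.2 1.9 6.6] M [ 0.636 -0.223  0.108] t 14.0667 w 0.021228453095286003 q6 1.52
```

Lateral load is down and the clamping torque has begun, at about 0.1 N m. A little more turning.

Emit:
{"fn": "send_rows", "kwargs": {
  "rows": [
    {"dx": 0,"dy": -0.3,"dz": 0,"roll": 2,"jaw": 1},
    {"dx": 0,"dy": 0,"dz": 0,"roll": 0,"jaw": 1}
  ]
}}

```text
time_s: 14.23
ee_pos: [0.5329, -0.0385, 0.0894]
eef_rot: [-3.141, -0.001, -0.13]
force: [0.1, 2.6, 6.8]
grip_width: 0.0218
grip_force: 44.5
```

```bash
python3 -c "
from h import *
avg();todo(532.3,-39.8,88.5,7.5)"
```

```text
avg F,M [ 0.71   1.948  5.785  0.44  -0.122  0.168]
pos [532.8 -38.5  89.3] yaw -7.35 tool d [-0.4  1.3  0.8] roll -14.85 F [0.7 2.1 5.5] M [ 0.418 -0.083  0.183] t 14.4333 w 0.021908232867588164 q6 1.56
```

Torque is about 0.18 N m, inside the clamp range. Now pulling straight up.

Emit:
{"fn": "send_rows", "kwargs": {
  "rows": [
    {"dx": 0,"dy": 0,"dz": -1,"roll": 0,"jaw": 1},
    {"dx": 0,"dy": 0,"dz": -1,"roll": 0,"jaw": 1},
    {"dx": 0,"dy": 0,"dz": -1,"roll": 0,"jaw": 1},
    {"dx": 0,"dy": 0,"dz": -1,"roll": 0,"jaw": 1},
    {"dx": 0,"dy": 0,"dz": 0,"roll": 0,"jaw": 1}
  ]
}}

```text
time_s: 14.85
ee_pos: [0.5322, -0.0386, 0.0926]
eef_rot: [3.142, 0.001, -0.131]
force: [1.5, -0.3, -9.1]
grip_width: 0.0218
grip_force: 44.4
```

```bash
python3 -c "
from h import *
avg(2);todo(532.3,-39.8,88.5,7.5)"
```

```text
avg F,M [ 1.643 -0.194 -9.282  0.139 -0.37   0.127]
pos [532.1 -38.6  92.6] yaw -7.52 tool d [0.3 1.1 4.1] roll -15.02 F [ 1.5 -0.4 -9.5] M [ 0.121 -0.376  0.123] t 14.95 w 0.02169679036348052 q6 1.56
```

Emit:
{"fn": "send_rows", "kwargs": {
  "rows": [
    {"dx": 0,"dy": 0,"dz": -1.5,"roll": 0,"jaw": 1},
    {"dx": 0,"dy": 0,"dz": -1.5,"roll": 0,"jaw": 1},
    {"dx": 0,"dy": 0,"dz": -1.5,"roll": 0,"jaw": 1},
    {"dx": 0,"dy": 0,"dz": -1.5,"roll": 0,"jaw": 1},
    {"dx": 0,"dy": 0,"dz": -1.5,"roll": 0,"jaw": 1},
    {"dx": 0,"dy": 0,"dz": -1.5,"roll": 0,"jaw": 1},
    {"dx": 0,"dy": 0,"dz": -1.5,"roll": 0,"jaw": 1},
    {"dx": 0,"dy": 0,"dz": -1.5,"roll": 0,"jaw": 1},
    {"dx": 0,"dy": 0,"dz": -1.5,"roll": 0,"jaw": 1},
    {"dx": 0,"dy": 0,"dz": 0,"roll": 0,"jaw": 1}
  ]
}}

```text
time_s: 15.78
ee_pos: [0.5326, -0.0387, 0.1069]
eef_rot: [3.142, -0.001, -0.132]
force: [0.3, -0.4, -2.2]
grip_width: 0.0218
grip_force: 44.9
```

```bash
python3 -c "
from h import *
avg(2);todo(532.3,-39.8,88.5,7.5)"
```

```text
avg F,M [ 0.306  0.208 -3.011  0.085 -0.021 -0.035]
pos [532.4 -38.6 106.5] yaw -7.53 tool d [ 0.   1.2 18. ] roll -15.03 F [ 0.6  0.4 -2.5] M [ 0.101 -0.041 -0.034] t 15.8833 w 0.0216002216888983 q6 1.56
```

The cap is out; the load is now about 3 N. Lifting clear of the jar, then measuring the tray and looking.

Emit:
{"fn": "send_rows", "kwargs": {
  "rows": [
    {"dx": 0,"dy": 0,"dz": -5,"roll": 0,"jaw": 1},
    {"dx": 0,"dy": 0,"dz": -15,"roll": 0,"jaw": 1},
    {"dx": 0,"dy": 0,"dz": -20,"roll": 0,"jaw": 1},
    {"dx": 0,"dy": 0,"dz": -20,"roll": 0,"jaw": 1},
    {"dx": 0,"dy": 0,"dz": -10,"roll": 0,"jaw": 1},
    {"dx": 0,"dy": 0,"dz": 0,"roll": 0,"jaw": 1}
  ]
}}

```text
time_s: 16.38
ee_pos: [0.5333, -0.0387, 0.1786]
eef_rot: [3.142, -0.004, -0.131]
force: [0.5, -1.0, -2.4]
grip_width: 0.0215
grip_force: 44.9
```

```bash
python3 - <<'E'
from h import *
t=dict(np.load('top0.npz'))
h=cv2.cvtColor(t['frame'],cv2.COLOR_RGB2HSV).astype(int)
m=np.zeros((480,640),np.uint8); m[180:270,190:280]=((h[...,1]<62)|(h[...,2]<90))[180:270,190:280]
m=cv2.morphologyEx(m,cv2.MORPH_CLOSE,np.ones((5,5)))
k=max(cv2.findContours(m,cv2.RETR_EXTERNAL,cv2.CHAIN_APPROX_NONE)[0],key=cv2.contourArea)[:,0]
r=cv2.minAreaRect((ray(t,k,.018)[:,:2]*1000).astype(np.float32)); print('tray',r)
todo(r[0][0],r[0][1],175,-7.5)
c=cam('scene'); o=get_obs()['ee_pos']
u,v=proj(c,o-[0,0,.05])[0].astype(int)
a=cv2.resize(c['frame'][max(v-50,0):v+70,u-60:u+60],(600,600),interpolation=cv2.INTER_CUBIC); cv2.imwrite('pics/lift.png',a[:,:,::-1])
E
```

```text
tray ((471.2766418457031, 269.188720703125), (129.71109008789062, 127.40386962890625), 4.089860439300537)
pos [533.3 -38.7 178.6] yaw -7.53 tool d [-101.8 -297.1    3.3] roll -0.03 F [ 0.5 -1.  -2.4] M [0.022 0.007 0.034] t 16.3833 w 0.02152043042751324 q6 1.56
```

View pics/lift.png

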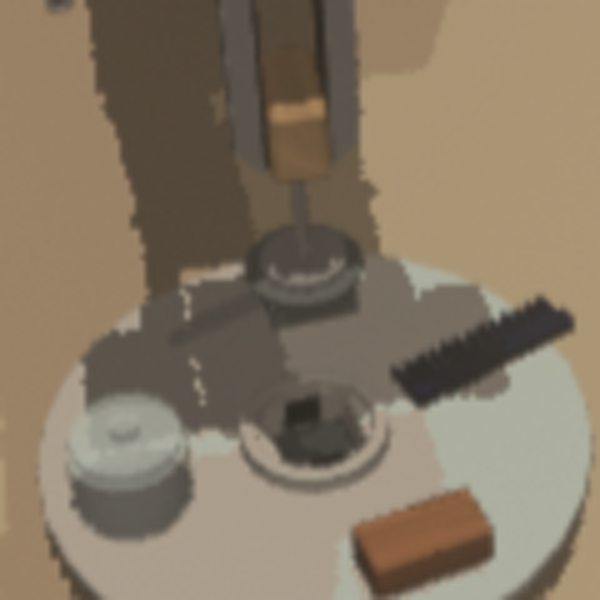

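The cap hangs level on the puller at about (300,270) in the crop and the socket is empty, with the bystanders as they were. Moving over the tray.

Emit:
{"fn": "send_rows", "kwargs": {
  "rows": [
    {"dx": -5.1,"dy": -14.8,"dz": 0,"roll": 0,"jaw": 1},
    {"dx": -10.2,"dy": -29.7,"dz": 0,"roll": 0,"jaw": 1},
    {"dx": -10.2,"dy": -29.7,"dz": 0,"roll": 0,"jaw": 1},
    {"dx": -10.2,"dy": -29.7,"dz": 0,"roll": 0,"jaw": 1},
    {"dx": -10.2,"dy": -29.7,"dz": 0,"roll": 0,"jaw": 1},
    {"dx": -10.2,"dy": -29.7,"dz": 0,"roll": 0,"jaw": 1},
    {"dx": -10.2,"dy": -29.7,"dz": 0,"roll": 0,"jaw": 1},
    {"dx": -10.2,"dy": -29.7,"dz": 0,"roll": 0,"jaw": 1},
    {"dx": -10.2,"dy": -29.7,"dz": 0,"roll": 0,"jaw": 1},
    {"dx": -10.2,"dy": -29.7,"dz": 0,"roll": 0,"jaw": 1},
    {"dx": -5.1,"dy": -14.8,"dz": 0,"roll": 0,"jaw": 1},
    {"dx": 0,"dy": 0,"dz": 0,"roll": 0,"jaw": 1}
  ]
}}

```text
time_s: 17.43
ee_pos: [0.4688, 0.2715, 0.1747]
eef_rot: [3.141, 0.002, -0.128]
force: [-0.0, 0.2, -3.2]
grip_width: 0.0219
grip_force: 44.9
```

Emit:
{"fn": "send_rows", "kwargs": {
  "rows": [
    {"dx": 0,"dy": 0,"dz": 20,"roll": 0,"jaw": 1},
    {"dx": 0,"dy": 0,"dz": 25,"roll": 0,"jaw": 1},
    {"dx": 0,"dy": 0,"dz": 25,"roll": 0,"jaw": 1},
    {"dx": 0,"dy": 0,"dz": 18,"roll": 0,"jaw": 1},
    {"dx": 0,"dy": 0,"dz": 8,"roll": 0,"jaw": 1},
    {"dx": 0,"dy": 0,"dz": 3,"roll": 0,"jaw": 1},
    {"dx": 0,"dy": 0,"dz": 0,"roll": 0,"jaw": 1}
  ]
}}

```text
time_s: 18.02
ee_pos: [0.4702, 0.2686, 0.077]
eef_rot: [3.141, 0.001, -0.132]
force: [0.4, -0.6, -2.3]
grip_width: 0.0216
grip_force: 44.9
```

```bash
python3 -c "
from h import *
avg(2);todo(471.3,269.2,75,-7.5)"
```

```text
avg F,M [-0.348  0.022 -2.218  0.073 -0.05  -0.014]
pos [470.7 269.1  78.3] yaw -7.54 tool d [ 0.6 -0.2  3.3] roll -0.04 F [-0.5 -0.4 -3.2] M [ 0.089 -0.047 -0.026] t 18.1167 w 0.02164524775149523 q6 2.15
```

Emit:
{"fn": "send_rows", "kwargs": {
  "rows": [
    {"dx": 0,"dy": 0,"dz": 0.7,"roll": 0,"jaw": 1},
    {"dx": 0,"dy": 0,"dz": 0.7,"roll": 0,"jaw": 1},
    {"dx": 0,"dy": 0,"dz": 0.7,"roll": 0,"jaw": 1},
    {"dx": 0,"dy": 0,"dz": 0.4,"roll": 0,"jaw": 1},
    {"dx": 0,"dy": 0,"dz": 0,"roll": 0,"jaw": 1}
  ]
}}

```text
time_s: 18.53
ee_pos: [0.4703, 0.2691, 0.0751]
eef_rot: [-3.141, -0.0, -0.131]
force: [0.5, -0.0, -1.9]
grip_width: 0.0215
grip_force: 44.9
```

Emit:
{"fn": "send_rows", "kwargs": {
  "rows": [
    {"dx": 0,"dy": 0,"dz": 0.3,"roll": 0,"jaw": 1},
    {"dx": 0,"dy": 0,"dz": 0.3,"roll": 0,"jaw": 1},
    {"dx": 0,"dy": 0,"dz": 0,"roll": 0,"jaw": 1}
  ]
}}

```text
time_s: 18.78
ee_pos: [0.4705, 0.2692, 0.0749]
eef_rot: [-3.141, -0.001, -0.131]
force: [-1.3, -1.7, 4.9]
grip_width: 0.0216
grip_force: 45.0
```

Emit:
{"fn": "send_rows", "kwargs": {
  "rows": [
    {"dx": 0,"dy": 0,"dz": 0.2,"roll": 0,"jaw": 1},
    {"dx": 0,"dy": 0,"dz": 0,"roll": 0,"jaw": 1}
  ]
}}

```text
time_s: 18.95
ee_pos: [0.4705, 0.2692, 0.0749]
eef_rot: [-3.141, -0.001, -0.131]
force: [-1.4, -2.1, 7.1]
grip_width: 0.0216
grip_force: 45.0
```

The cap is on the tray floor. Easing off and releasing.

Emit:
{"fn": "send_rows", "kwargs": {
  "rows": [
    {"dx": 0,"dy": 0,"dz": -0.4,"roll": 0,"jaw": 1},
    {"dx": 0,"dy": 0,"dz": 0,"roll": 0,"jaw": 1},
    {"dx": 0,"dy": 0,"dz": 0,"roll": 0,"jaw": 0.4},
    {"dx": 0,"dy": 0,"dz": 0,"roll": 0,"jaw": 0.3},
    {"dx": 0,"dy": 0,"dz": 0,"roll": 0,"jaw": 0.2},
    {"dx": 0,"dy": 0,"dz": 0,"roll": 0,"jaw": 0},
    {"dx": 0,"dy": 0,"dz": 0,"roll": 0,"jaw": -0.3},
    {"dx": 0,"dy": 0,"dz": 0,"roll": 0,"jaw": -0.3},
    {"dx": 0,"dy": 0,"dz": 0,"roll": 0,"jaw": -0.3},
    {"dx": 0,"dy": 0,"dz": 0,"roll": 0,"jaw": -0.3}
  ],
  "force": 10
}}

```text
time_s: 19.78
ee_pos: [0.4702, 0.2691, 0.0745]
eef_rot: [3.142, 0.0, -0.131]
force: [-0.3, -0.2, -0.1]
grip_width: 0.0607
grip_force: 0.0
```

Emit:
{"fn": "send_rows", "kwargs": {
  "rows": [
    {"dx": 0,"dy": 0,"dz": -4,"roll": 0,"jaw": -0.3},
    {"dx": 0,"dy": 0,"dz": -12,"roll": 0,"jaw": -0.3},
    {"dx": 0,"dy": 0,"dz": -20,"roll": 0,"jaw": -0.3},
    {"dx": 0,"dy": 0,"dz": -30,"roll": 0,"jaw": -0.3},
    {"dx": 0,"dy": 0,"dz": -30,"roll": 0,"jaw": -0.3},
    {"dx": 0,"dy": 0,"dz": -20,"roll": 0,"jaw": -0.3},
    {"dx": 0,"dy": 0,"dz": 0,"roll": 0,"jaw": -0.3}
  ]
}}

```text
time_s: 20.37
ee_pos: [0.4716, 0.2698, 0.1961]
eef_rot: [-3.137, -0.007, -0.131]
force: [0.3, 0.9, 0.6]
grip_width: 0.061
grip_force: 0.0
```

```bash
python3 - <<'E'
from h import *
todo(471.3,269.2,75,-7.5)
c=cam('scene'); a=cv2.resize(c['frame'][200:370,220:480],(780,510),interpolation=cv2.INTER_CUBIC); cv2.imwrite('pics/end.png',a[:,:,::-1])
E
```

```text
pos [471.6 269.8 196.1] yaw -7.53 tool d [ -1.    1.2 121.1] roll -0.03 F [0.3 0.9 0.6] M [ 0.01   0.061 -0.03 ] t 20.3667 w 0.06098331769660409 q6 2.15
```

View pics/end.png

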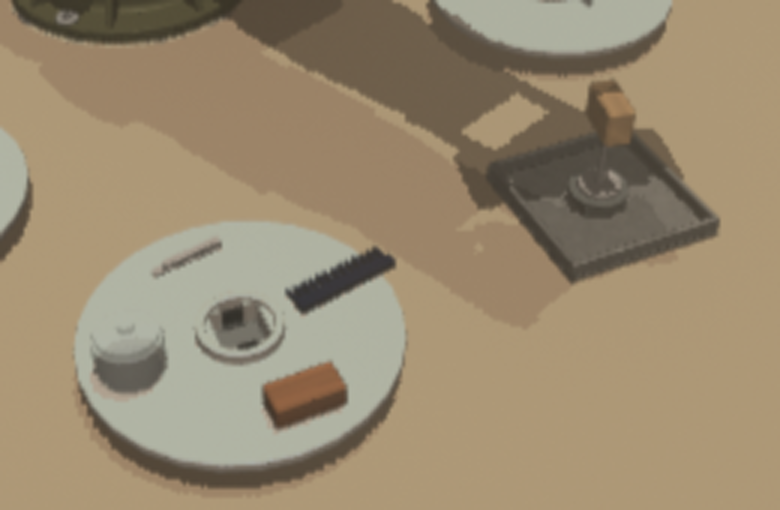

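The cap stands upright in the tray at about (600,190) in the crop with the puller screwed in. The hub is empty, the bystanders are unmoved and the gripper is clear.

```bash
python3 -c "
from station import *
print(hand_in())"
```

```text
the job is handed in; nothing more can be done
None
```

The cap is out of the hub and stands upright in the tray with the puller still screwed in; the gripper is clear, the bystanders look unmoved, and I handed the job in at about 20 s (no verdict was returned).

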